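Click the battery into the kitchen scale and wake it

ROBOT

A 6-joint arm with a two-finger parallel gripper is mounted at the origin on the work surface. World frame = base frame: x ahead of the robot, y to its left, z up, the work surface at z = 0. Lengths are in m, angles in rad, forces in N, time in s.
With the tool pointing down it reaches from about 0.25 to 0.8 m from the base axis. Payload 8.5 kg.
Tool frame: the origin (TCP) lies between the finger pads; the fingertips stand 8 mm ahead of it and the grasp point (between the pads) lies 11 mm behind it; z points along the fingers, y is the line along which they close (so a half turn about z gives the same grasp; the last joint's range is limited). The gripper opens to 85 mm and grips with 20 to 120 N. Pads are 22 mm wide; open, the fingers measure 114 mm over their backs; the gripper's body (76 mm by 85 mm) begins 54 mm behind the grasp point. The pads swing forward as they close: fully open they stand 13 mm farther back than shut.
Start: joints at [-1.32, 0.238, -0.013, 1.319, 0, 1.571], TCP at [0.13, -0.509, 0.239] pointing down, gripper open.
Joint ranges: [-2.66, 2.66], [-1.03, 1.9], [-1.14, 1.46], [-1.82, 2.27], [-1.45, 1.34], [-3.14, 3.14]. Speed limits (rad/s): [2.22, 2.22, 2.79, 3.14, 3.14, 3.14].

INTERFACE

Orientations are given as a unit quaternion [w, x, y, z].
In Python, from bench import ctrl gives the robot as it stands.
- The arm moves only by the tool servo_tool, never from a script. Its argument "commands" is a list of rows, each a list of 7 numbers: the shift along the tool's x, y, z normalised to -1 to 1, where 1 is 0.3 m, then the turn, a rotation vector about the tool's x, y, z normalised to -1 to 1, where 1 is 180 degrees, then the gripper command: -1 is shut, 1 is fully open, values between are in proportion. In form: [[dx, dy, dz, rx, ry, rz, grip], ...]. A call has 1 to 20 rows; each row is the pose to reach, as a shift and turn from the pose commanded when the call began, along the tool's axes at that moment, turning the shorter way round; what a row does not reach only later rows make up. A row lasts 1/10 s, in which the tool goes at most 50 mm and 8.59 degrees, less where a joint would pass 70% of its speed; a pose out of reach is approached as far as the arm can. A call with a number of a shift or a turn outside -1 to 1 is refused whole. A call with a gripper value outside its range is refused whole. The fingers move at their own pace and stop on an object; "grip_force" is the grip in N (left out, the last holds). Time passes only in rows, so rows that repeat a pose let the fingers close. It gives the time, the measured TCP pose, the force, the opening and the grip force at its end, in the units of the state.
- ctrl.state(): the state, without advancing time (a new reading comes with each control period).
- ctrl.read_camera(name): name is "scene" or "top" or "wrist"; returns (picture, depth): 480x640x3 uint8, red, green, blue; 480x640 float32, m along the optical axis (not along the pixel's ray), 0 where there is no reading.
- ctrl.calibration(name): a dict with "fx", "fy", "cx", "cy" (pixels), "R" (3x3) and "t" (3): a world point X has camera coordinates R X + t; the wrist camera has in their place "hand_eye" (4x4, takes a point from camera to tool coordinates, whose origin is the TCP and whose axes are the flange's). Camera axes: x right, y down, z forward; pixel columns grow to the right and rows downward; lengths in m; the calibration is good to about 2 mm. A picture is of the moment at which its call begins: read the wrist's pose just before it. calibration takes no time and is no camera call.
- ctrl.close_job(): hands the job in; it is judged then, once.
The state is a dict: "time": time; "joint_positions": joint angles; "qvel": joint speeds; "tau": joint torques, N m; "position": TCP position; "tcp_rot": TCP orientation; "force": force on the tool from outside, world axes, zero at the start; "ft_torque": the same for the moment, N m; "gripper_width": finger opening in m; "finger_force": force on a finger pad.
Only numpy, scipy, OpenCV 4.12 (cv2) and the standard library are available. Lean on these libraries where they do the work, as an engineer would, in place of code of your own. Each camera call takes 0.05 s, during which the arm holds its last target. There are 200 camera calls.

TASK

Put the battery cartridge upright into the dock on the side of the kitchen scale and push it down past the side ball until it clicks and stays fully home by itself, then let go of it and press the scale's button right down to wake the scale. The scale's load cell is delicate: never lean on the scale or jam the cartridge with more than about 5 kg (50 N), and leave the steamer, bowl, jar and spoon where they are.

Things in the scene. Friction and masses are not known exactly. Their poses are not given: they have to be found in the camera images.
- cartridge: Black battery cartridge standing loose on the counter: 44 mm (its x) by 26 mm (its y) by 90 mm tall (its z), 90 to 150 g. Origin: centre of its underside. A 4.5 mm deep groove crosses both broad (y) faces from 10 to 27 mm above the underside; grip the plain faces above the groove, high enough that the fingers clear the dock's rim. A half turn about z makes no difference.
- scale: White kitchen scale fixed on the counter, 200 mm (its x) by 190 mm (its y), top 30 mm high, with a round steel pan (148 mm across, top 44 mm high, centred at x +22 mm). Origin: centre of its underside on the counter; z up. A grey battery dock is clipped to a rail on its +y side; the button is on top near its -x edge.
- dock_mid (a point): Middle of the dock's clip range at rim height, 64 mm above the counter, axes as the scale's. The dock (60 x 42 mm block, open on top) sits up to 20 mm either way from here along the scale's x (not measured: look or feel; it stays put in use). Its upright slot is 46 mm along x, 27.6 mm along y (1 and 0.8 mm clear each side of the cartridge); 45-degree lead-in, 1.5 mm in x, 3 mm in y.
- ball_mid (a point): 26 mm below dock_mid: height of the sprung steel ball (18 mm across) that stands out 4.3 mm into the slot from its +y wall. The cartridge's foot meets it 18 to 20 mm below the rim; passing it takes about 5 to 15 N. It shifts along x with the dock.
- seat_mid (a point): 42 mm below dock_mid (22 mm above the counter): height of the cartridge's underside when the ball has dropped in its groove and holds it. Sprung contacts push back from 37 mm below the rim, with up to 4 N; the solid stop is 45 mm below the rim. Not clicked, the cartridge stays or rises 5 mm or more higher when let go. Shifts along x with the dock.
- button (a joint): Travel of the scale's push button, m: 0 up, 0.006 fully down (5 N); it springs back.
- button_top (a point): Centre of the top of the round steel button (26 mm across), which is pressed straight down; at x -78 mm, y +45 mm in the scale's frame.
- steamer: Stacked pair of stainless steamer tiers with lid, 212 mm across, 190 mm tall; origin at the centre of its underside. Leave it alone.
- bowl: Cobalt ceramic bowl, 140 mm across, 60 mm tall; origin at the centre of its underside. Leave it alone.
- jar: Lidded glass jar, 76 mm across, 115 mm tall; origin at the centre of its underside. Leave it alone.
- spoon: Wooden spoon, 260 mm long, lying on the counter; origin at its middle. Leave it alone.
Not all that is in view belongs to the job. Of the things that look like the cartridge, take the one that is nearest to the robot's base at the start.

How it is judged:
On the way, in this order (a step that is already met when the one before it is completed fails the run):
1. the cartridge is clicked in: let go, upright in the dock and staying fully home (z of cartridge in the frame of scale below 0.0245 m and horizontal distance between cartridge and dock_mid below 0.024 m and angle between cartridge's own z axis and vertical below 0.06 rad and contact force between the fingers and cartridge below 0.1 N and linear speed of cartridge below 0.01 m/s), for 0.3 s.
2. the button is pressed down (value of joint button above 0.0045 m), for 0.1 s.
At the end, for the whole second after the job is handed in: Cartridge upright (within 3.4 deg) and at rest in the dock, let go, its underside under 24.5 mm above the counter (held by the ball) and within 24 mm sideways of dock_mid; after that the button was pressed (over 4.5 mm) and is up again (under 1.5 mm) (z of cartridge in the frame of scale below 0.0245 m and horizontal distance between cartridge and dock_mid below 0.024 m and angle between cartridge's own z axis and vertical below 0.06 rad and linear speed of cartridge below 0.01 m/s and value of joint button below 0.0015 m); the robot touches nothing.
It fails at once if the cartridge is pressed on the scale or its dock with more than 50 N (contact force between cartridge and scale above 50 N).
It fails at once if the robot presses on the scale with more than 50 N (contact force between any of the arm, the fingers and scale above 50 N).
It fails at once if steamer, bowl, jar or spoon is moved by more than 20 mm (distance of any of steamer, bowl, jar, spoon from where it was at the start of the episode above 0.02 m).
It also fails if it takes over 70 s, if anything falls off the work surface, if the arm or the gripper's body presses on something with over 40 N, if the wrist force passes 120 N, or if a joint passes its speed limit or range.

## Working session

There is one attempt and no reset: what is moved stays moved. The work goes in short steps, Python scripts to look and compute and a tool call to move; the robot and the scene stay as the last step left them, time stands still between calls to the robot, and variables do not carry over. Pictures are saved under pics/ and viewed, at most 10 in all, crops included, and the job is handed in when it is done.

Besides the shell and the picture viewer there is one more tool, called after "Request:" as a command line: name --pt "numbers of a row" for each row, then --argument value for the rest. servo_tool: Moves the arm, as the interface text tells. Its arguments: {"type":"object","properties":{"commands":{"type":"array"},"grip_force":{"type":"number"}},"required":["commands"]}

```bash
mkdir -p pics
cat > h.py <<'E'
import numpy as np, cv2
from bench import ctrl
def grab(n):
    s=ctrl.state(); im,d=ctrl.read_camera(n); c=ctrl.calibration(n)
    return s,im,d,c
def Rq(q):
    w,x,y,z=q
    from scipy.spatial.transform import Rotation as R
    return R.from_quat([x,y,z,w]).as_matrix()
def campose(s,c):
    if 'hand_eye' in c:
        T=np.eye(4);T[:3,:3]=Rq(s['tcp_rot']);T[:3,3]=s['position'];M=T@np.array(c['hand_eye']);return M[:3,:3],M[:3,3]
    R=np.array(c['R']);return R.T,-R.T@np.array(c['t'])
def pts(d,s,c):
    v,u=np.mgrid[:480,:640];P=np.stack([(u-c['cx'])/c['fx']*d,(v-c['cy'])/c['fy']*d,d],-1)
    R,o=campose(s,c);W=P@R.T+o;W[d==0]=np.nan;return W
def ray(u,v,z,s,c):
    R,o=campose(s,c);r=R@np.array([(u-c['cx'])/c['fx'],(v-c['cy'])/c['fy'],1]);return o+r*(z-o[2])/r[2]
def save(n,im): cv2.imwrite('pics/'+n,im[...,::-1])
E
python3 - <<'E'
from h import *
for n in ('top','scene'):
    s,im,d,c=grab(n); save(n+'1.png',im); np.savez(n+'1.npz',im=im,d=d); print(n,campose(s,c),c['fx'])
print(s)
E
```

```text
top (array([[ 4.53084905e-04, -9.95763591e-01,  9.19492577e-02],
       [-9.99999011e-01, -5.73581957e-04, -1.28405138e-03],
       [ 1.33135205e-03, -9.19485850e-02, -9.95762866e-01]]), array([0.52328974, 0.01002197, 1.3875439 ])) 452.1062851526118
scene (array([[-0.55813955,  0.50742362, -0.65650705],
       [ 0.82944724,  0.3624706 , -0.42500863],
       [ 0.02230509, -0.78175209, -0.6231903 ]]), array([1.43076958, 0.55067887, 0.82498654])) 550.4833492468687
{'time': 0.05, 'joint_positions': array([-1.32000827e+00,  2.38758724e-01, -1.42537275e-02,  1.31918505e+00,
        2.17717812e-05,  1.57081297e+00]), 'qvel': array([-0.00112892,  0.00030923,  0.00015927, -0.00018577,  0.00049075,
       -0.00039704]), 'tau': array([-8.94521290e-04, -5.40239739e+01,  3.47370636e+01,  1.31594326e-02,
       -9.58291503e-05, -1.70770500e-05]), 'position': array([ 0.1301953 , -0.50818878,  0.23868938]), 'tcp_rot': array([-6.96447811e-04,  9.92149262e-01,  1.25057387e-01, -7.68248529e-05]), 'force': array([0.66453724, 0.61990356, 0.26484215]), 'ft_torque': array([-0.02457722, -0.00877464,  0.00946636]), 'finger_force': 0.0, 'gripper_width': 0.0854832188465356}
```

View pics/top1.png

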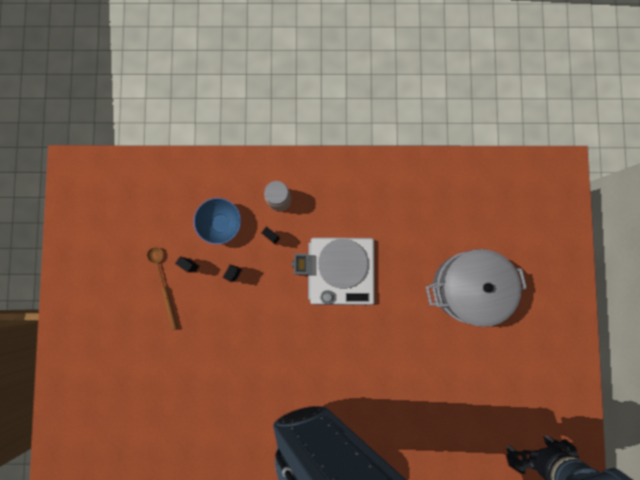

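View pics/scene1.png

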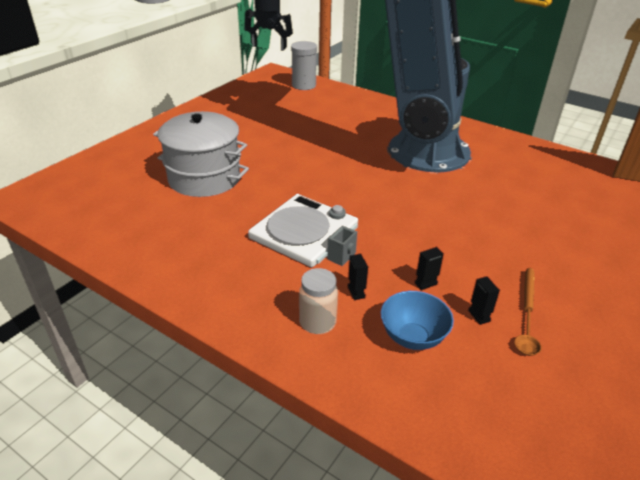

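The top view shows the scale around (341,271), with its button at (328,297) and the dock at (305,264). Three black blocks stand at (187,264), (233,273) and (271,236). The scene view agrees. Next I'll measure them.

Run:
```python
from h import *
for n in ('top','scene'):
    D=np.load(n+'1.npz');im,d=D['im'],D['d'];s=ctrl.state();c=ctrl.calibration(n);W=pts(d,s,c)
    m=(im.max(-1)<45)&(W[...,2]>0.03)&(W[...,2]<0.12)&(abs(W[...,1])<0.6)&(W[...,0]>.25)
    k,l,st,ce=cv2.connectedComponentsWithStats(m.astype(np.uint8))
    for i in range(1,k):
        if st[i,4]<15: continue
        w=W[l==i];zt=np.percentile(w[:,2],95); t=w[w[:,2]>zt-.008]
        r=cv2.minAreaRect((t[:,:2]*1000).astype(np.float32)); print(n,ce[i],st[i,4],'ztop',zt,'cen',t.mean(0),r,np.hypot(*t.mean(0)[:2]))
D=np.load('top1.npz');im,d=D['im'],D['d'];c=ctrl.calibration('top');W=pts(d,s,c)
# scale white body
m=(im.min(-1)>150)&(W[...,2]>0.02)&(W[...,2]<0.04)&(abs(W[...,1])<.2)
print('white',cv2.minAreaRect((W[m][:,:2]*1000).astype(np.float32)),m.sum())
m=(W[...,2]>.052)&(W[...,2]<.075)&(W[...,1]>.02)&(W[...,1]<.13)&(W[...,0]>.45)&(W[...,0]<.62)&(im.max(-1)>45)
print('dock',cv2.minAreaRect((W[m][:,:2]*1000).astype(np.float32)),W[m].mean(0),m.sum())
m=(W[...,2]>.039)&(W[...,2]<.05)&(abs(W[...,1])<.1)&(W[...,0]>.4)&(W[...,0]<.65)
k,l,st,ce=cv2.connectedComponentsWithStats(m.astype(np.uint8))
for i in range(1,k):
    if st[i,4]>20: print('pan/btn',ce[i],st[i],W[l==i].mean(0),cv2.minEnclosingCircle((W[l==i][:,:2]*1000).astype(np.float32)))
cv2.imwrite('pics/crop.png',cv2.resize(im[220:320,160:390,::-1],None,fx=3,fy=3,interpolation=2))
```

```text
top [270.89189189 235.05405405] 111 ztop 0.0936286855239471 cen [0.66332159 0.13900691 0.09016331] ((664.5564575195312, 139.72825622558594), (41.39675521850586, 19.631938934326172), 53.1897087097168) 0.6777303710824099
top [186.90643275 264.23391813] 171 ztop 0.09387174456587632 cen [0.57881776 0.3828893  0.09033207] ((578.7232666015625, 383.6513671875), (39.67670822143555, 22.24967384338379), 56.21868133544922) 0.6939987128403733
top [232.33333333 272.97435897] 156 ztop 0.09429495839186747 cen [0.55358639 0.24969904 0.09071998] ((554.0492553710938, 249.90087890625), (22.705251693725586, 38.73566436767578), 61.026939392089844) 0.607295235437127
top [356.14130435 296.75      ] 92 ztop 0.03622761853415666 cen [ 0.48307352 -0.11371134  0.03255298] ((483.8403625488281, -114.72398376464844), (14.987421989440918, 56.9398307800293), 0.038001127541065216) 0.4962764320606359
scene [307.16666667 202.26388889] 72 ztop 0.034070879367638945 cen [ 0.48218997 -0.11470144  0.03221375] ((481.82080078125, -114.71060180664062), (59.33193588256836, 19.06773567199707), 89.66478729248047) 0.49564461542035
[... 547 characters left out ...]
4071] ((579.1368408203125, 387.60992431640625), (42.727447509765625, 25.952735900878906), 54.08677291870117) 0.6995069521863283
white ((561.8584594726562, -68.14274597167969), (190.44039916992188, 195.29043579101562), 89.95740509033203) 1521
dock ((580.76171875, 51.49055480957031), (56.04929733276367, 44.56275177001953), 0.024450913071632385) [0.58022003 0.04760411 0.06338412] 136
pan/btn [336.54027356 263.64969605] [ 318  241   34   48 1316] [ 0.58113067 -0.05517841  0.0442565 ] ((581.746337890625, -70.18310546875), 72.90799713134766)
pan/btn [327.41304348 296.75      ] [321 290  14  14  92] [ 0.48337036 -0.02788812  0.04338985] ((482.95526123046875, -27.56496238708496), 20.515451431274414)
```

View pics/crop.png

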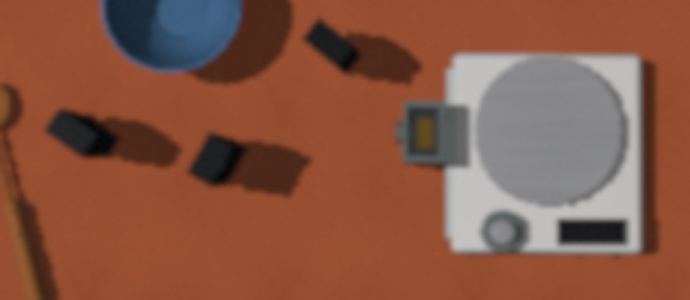

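```bash
cat >> h.py <<'E'
def go(p,yaw):  # shift/turn numbers to reach TCP p, tool down, tool-x yaw deg
    from scipy.spatial.transform import Rotation as R
    s=ctrl.state();A=Rq(s['tcp_rot']);a=np.radians(yaw)
    B=np.array([[np.cos(a),np.sin(a),0],[np.sin(a),-np.cos(a),0],[0,0,-1]])
    d=A.T@(np.array(p)-s['position'])/.3; r=R.from_matrix(A.T@B).as_rotvec()/np.pi
    print('t',s['time'],'pos',s['position'].round(4),'F',s['force'].round(1),'w',round(s['gripper_width'],4),'ff',s['finger_force'],'\n ->',d.round(4),r.round(4))
E
python3 - <<'E'
from h import *
print(ctrl.calibration('wrist'))
go([0.34,-.12,.26],60)
go([0.555,.255,.26],150)
E
```

```text
{'fx': 337.0552977156051, 'fy': 337.0552977156051, 'cx': 322.51651036116834, 'cy': 230.50217397053325, 'hand_eye': array([[-1.75738678e-03, -9.61995685e-01, -2.73058994e-01,
         6.84761676e-02],
       [ 9.99998436e-01, -1.74511048e-03, -2.87832575e-04,
        -1.48647047e-03],
       [-1.99624418e-04, -2.73059073e-01,  9.61997247e-01,
        -1.34380261e-01],
       [ 0.00000000e+00,  0.00000000e+00,  0.00000000e+00,
         1.00000000e+00]])}
t 0.1 pos [ 0.1302 -0.5082  0.2387] F [-0.5 -0.4 -0.2] w 0.0859 ff 0.0 
 -> [ 0.9986 -1.0801 -0.0694] [-4.000e-04 -2.000e-04 -2.535e-01]
t 0.1 pos [ 0.1302 -0.5082  0.2387] F [-0.5 -0.4 -0.2] w 0.0859 ff 0.0 
 -> [ 2.003  -2.1132 -0.0681] [-2.000e-04 -5.000e-04 -7.535e-01]
```

Request:
servo_tool --pt "0.95 -1 -0.07 0 0 -0.25 1" --pt "0.95 -1 -0.07 0 0 -0.25 1" --pt "0.95 -1 -0.07 0 0 -0.25 1" --pt "0.95 -1 -0.07 0 0 -0.25 1" --pt "0.95 -1 -0.07 0 0 -0.25 1" --pt "0.95 -1 -0.07 0 0 -0.25 1" --pt "0.95 -1 -0.07 0 0 -0.25 1" --pt "0.95 -1 -0.07 0 0 -0.25 1" --pt "0.95 -1 -0.07 0 0 -0.25 1" --pt "0.95 -1 -0.07 0 0 -0.25 1" --pt "0.95 -1 -0.07 0 0 -0.25 1"

```text
time: 1.2
position: [0.3318, -0.147, 0.2601]
tcp_rot: [-0.0, 0.868, 0.496, -0.0]
force: [0.5, 0.4, 0.6]
gripper_width: 0.0852
finger_force: 0.0
```

Run:
```python
from h import *
print(ctrl.state()['joint_positions'])
go([0.555,.05,.26],150)
```

```text
[-4.16973140e-01 -4.85931205e-02 -2.86507566e-01  1.33336394e+00
 -2.25571628e-04  1.68689904e+00]
t 1.2 pos [ 0.3318 -0.147   0.2601] F [0.5 0.4 0.6] w 0.0852 ff 0.0 
 -> [9.438e-01 3.070e-01 1.000e-04] [-2.00e-04 -0.00e+00 -5.03e-01]
```

Request:
servo_tool --pt "0.95 0.3 0 0 0 -0.5 1" --pt "0.95 0.3 0 0 0 -0.5 1" --pt "0.95 0.3 0 0 0 -0.5 1" --pt "0.95 0.3 0 0 0 -0.5 1" --pt "0.95 0.3 0 0 0 -0.5 1" --pt "0.95 0.3 0 0 0 -0.5 1" --pt "0.95 0.3 0 0 0 -0.5 1" --pt "0.95 0.3 0 0 0 -0.5 1" --pt "0.95 0.3 0 0 0 -0.5 1" --pt "0.95 0.3 0 0 0 -0.5 1" --pt "0.95 0.3 0 0 0 -0.5 1" --pt "0.95 0.3 0 0 0 -0.5 1" --pt "0.95 0.3 0 0 0 -0.5 1"

```text
time: 2.5
position: [0.5546, 0.0508, 0.26]
tcp_rot: [-0.0, 0.266, 0.964, -0.0]
force: [0.4, -0.1, 1.5]
gripper_width: 0.0855
finger_force: 0.0
```

Run:
```python
from h import *
s,im,d,c=grab('wrist'); save('w1.png',im); np.savez('w1.npz',im=im,d=d,p=s['position'],q=s['tcp_rot'])
go([0.555,.255,.24],150)
```

```text
t 2.55 pos [0.5546 0.0511 0.2601] F [-0.4  0.3  0.7] w 0.0856 ff 0.0 
 -> [0.3473 0.5843 0.067 ] [-0.0001 -0.0001 -0.0047]
```

View pics/w1.png

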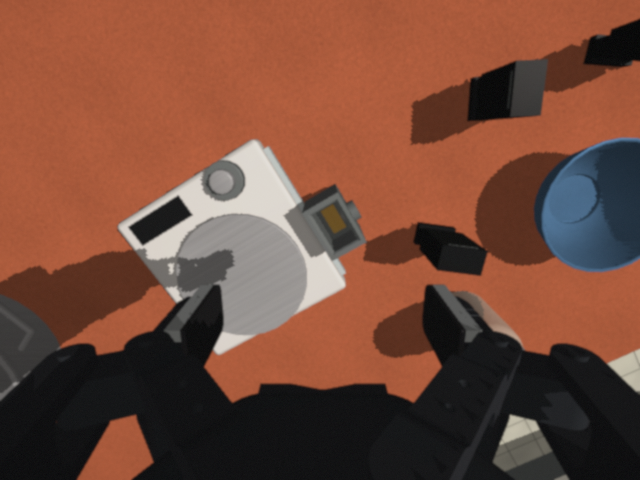

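The wrist view shows the dock around (335,222), the button at (224,180), and the near cartridge's top face at (528,87). The decoy is at (455,250).

Run:
```python
from h import *
D=np.load('w1.npz');im,d=D['im'],D['d'];s=dict(position=D['p'],tcp_rot=D['q']);c=ctrl.calibration('wrist');W=pts(d,s,c)
def box(m,t):
    m=cv2.morphologyEx(m.astype(np.uint8),cv2.MORPH_OPEN,np.ones((2,2)));k,l,st,ce=cv2.connectedComponentsWithStats(m)
    for i in range(1,k):
        if st[i,4]>40:
            w=W[l==i]; r=cv2.minAreaRect((w[:,:2]*1000).astype(np.float32)); print(t,ce[i].round(),st[i,4],w.mean(0).round(4),np.round(r[0],1),np.round(r[1],1),round(r[2],1))
Z=W[...,2];Y=W[...,1];X=W[...,0]
v,u=np.mgrid[:480,:640]
box((Z>.06)&(Z<.068)&(u>280)&(u<380)&(v>170)&(v<270),'rim')
box((Z<.055)&(u>280)&(u<380)&(v>170)&(v<270)&(X>.55)&(X<.605)&(Y>.03)&(Y<.075),'slot')
box((Z>.086)&(Z<.095)&(v<300)&(u>400),'cart')
box((Z>.025)&(Z<.034)&(im.min(-1)>140)&(v<380)&(u<400),'body')
box((Z>.036)&(Z<.05)&(u>190)&(u<255)&(v>150)&(v<210),'btn')
box((Z>.041)&(Z<.048)&(u>150)&(u<320)&(v>200)&(v<300),'pan')
# slot dark boundary
g=im[160:280,270:390]; cv2.imwrite('pics/dock.png',cv2.resize(g[...,::-1],None,fx=5,fy=5,interpolation=2))
for a in range(-32,33,4): print([round(1000*float(np.nanmedian(Z[(abs(X-.58-a/1000)<.0015)&(abs(Y-.048-b/1000)<.0015)])),0) if ((abs(X-.58-a/1000)<.0015)&(abs(Y-.048-b/1000)<.0015)).any() else -1 for b in range(-28,29,4)])
```

```text
rim [335. 227.] 1202 [nan nan nan] [588.   47.6] [40.2 83.3] 83.7
slot [348. 205.] 181 [0.5741 0.0733 0.0222] [580.1  73.6] [ 3.6 56.8] 89.6
slot [335. 226.] 1075 [nan nan nan] [576.1  45.7] [22.8 51.1] 62.4
cart [528.  88.] 1873 [nan nan nan] [558.  282.9] [84.3 56.5] 63.1
cart [462. 261.] 1239 [nan nan nan] [692.  152.3] [96.7 59.6] 50.8
body [241. 219.] 8098 [nan nan nan] [nan nan] [nan  0.] nan
body [172. 269.] 54 [nan nan nan] [nan nan] [0. 0.] 0.0
body [175. 294.] 144 [ 0.5566 -0.1458  0.0452] [544.1 -76.3] [ 19.9 176.2] 10.4
body [230. 342.] 445 [ 0.6487 -0.1404  0.0265] [ 661.2 -144.4] [44.5 55.7] 49.6
btn [227. 180.] 789 [nan nan nan] [481.9 -25.3] [40.2 42. ] 61.4
pan [243. 261.] 8948 [nan nan nan] [557.7 -66.3] [133.5 132.5] 67.5
[29.0, 25.0, 21.0, 38.0, 42.0, 40.0, 38.0, 37.0, 36.0, 37.0, 336.0, 339.0, 335.0, 34.0, 342.0]
[29.0, 24.0, -1, 64.0, 64.0, 64.0, 64.0, 64.0, 64.0, 64.0, 64.0, 65.0, 330.0, 332.0, -0.0]
[30.0, 26.0, -1, 63.0, 62.0, 62.0, -1, -1, -1, -1, -1, 60.0, 64.0, 64.0, 1.0]
[29.0, 27.0, -1, 64.0, 60.0, -1, -1, -1, -1, -1, -1, 62.0, 63.0, 39.0, -0.0]
[29.0, 2
[... 420 characters left out ...]
.0, 49.0, 48.0]
[28.0, 26.0, -1, 63.0, 48.0, 19.0, 26.0, 26.0, 27.0, 27.0, 23.0, 62.0, 64.0, 55.0, 47.0]
[28.0, 26.0, -1, 64.0, 52.0, 19.0, 27.0, 27.0, 27.0, 26.0, 19.0, 62.0, 63.0, 62.0, 42.0]
[29.0, 26.0, -1, 64.0, 55.0, 19.0, 27.0, 27.0, 26.0, 27.0, 19.0, 62.0, 63.0, 61.0, -1]
[29.0, 25.0, -1, 64.0, 58.0, 19.0, 19.0, 19.0, 18.0, 19.0, 19.0, 60.0, 63.0, 53.0, -1]
[28.0, 26.0, -1, 64.0, 57.0, 43.0, 41.0, 43.0, 42.0, 42.0, 40.0, 58.0, 64.0, 42.0, 0.0]
[29.0, 27.0, -1, 64.0, 64.0, 64.0, 64.0, 63.0, 64.0, 64.0, 63.0, 63.0, 64.0, 35.0, -1.0]
[29.0, 26.0, -1, 64.0, 64.0, 63.0, 63.0, 64.0, 64.0, 63.0, 64.0, 64.0, 64.0, -0.0, 0.0]
[29.0, 25.0, -1, -1, -1, -1, -1, -1, -1, -1, -1, -1, -1, -0.0, 0.0]
```

View pics/dock.png

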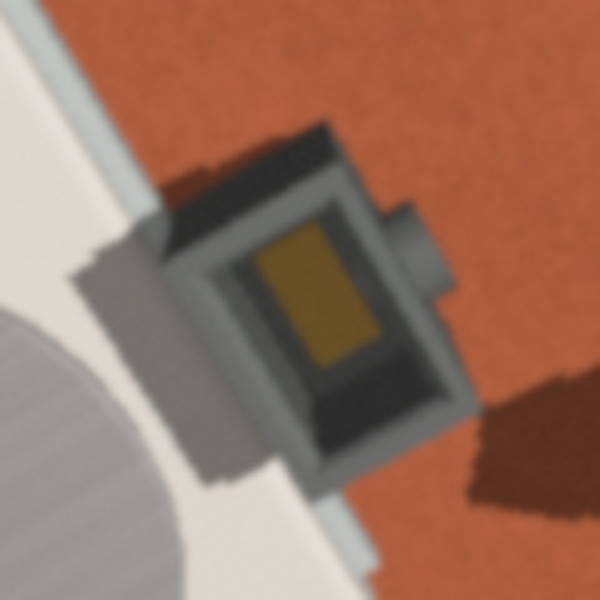

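```bash
cat >> h.py <<'E'
def rect(W,x,y,z,t):
    m=(W[...,2]>z[0])&(W[...,2]<z[1])&(abs(W[...,0]-x[0])<x[1])&(abs(W[...,1]-y[0])<y[1])
    m=cv2.morphologyEx(m.astype(np.uint8),cv2.MORPH_OPEN,np.ones((3,3)));k,l,st,ce=cv2.connectedComponentsWithStats(m)
    i=1+np.argmax(st[1:,4]);w=W[l==i];r=cv2.minAreaRect((w[:,:2]*1000).astype(np.float32))
    print(t,st[i,4],ce[i].round(),'med z',np.median(w[:,2]).round(4),np.round(r[0],1),np.round(r[1],1),round(r[2],1),'mean',w.mean(0).round(4));return w
E
python3 - <<'E'
from h import *
D=np.load('w1.npz');im,d=D['im'],D['d'];s=dict(position=D['p'],tcp_rot=D['q']);c=ctrl.calibration('wrist');W=pts(d,s,c)
w=rect(W,(.58,.045),(.05,.045),(.0615,.067),'rim')
print(np.percentile(w[:,:2],[1,50,99],axis=0))
rect(W,(.555,.05),(.255,.05),(.087,.094),'cart')
rect(W,(.483,.05),(-.025,.05),(.036,.05),'btn')
rect(W,(.583,.1),(-.068,.1),(.041,.047),'pan')
E
```

```text
rim 1089 [334. 226.] med z 0.0636 [577.7  51.2] [41.6 60.5] 89.6 mean [0.5771 0.0515 0.0635]
[[0.54767543 0.03054818]
 [0.5771577  0.05194181]
 [0.60733446 0.07178508]]
cart 1828 [528.  87.] med z 0.0896 [550.5 255. ] [27.5 44.1] 61.5 mean [0.5498 0.2548 0.0896]
btn 1016 [226. 226.] med z 0.0437 [519.3 -45.4] [59.  27.2] 90.0 mean [ 0.5215 -0.0502  0.0437]
pan 11156 [245. 271.] med z 0.0437 [578.7 -66.8] [146.9 139.6] 12.7 mean [ 0.5755 -0.0627  0.0437]
```

Run:
```python
from h import *
go([0.552,.255,.19],150.5)
```

```text
t 2.55 pos [0.5546 0.0511 0.2601] F [-0.4  0.3  0.7] w 0.0856 ff 0.0 
 -> [0.3558 0.5792 0.2337] [-0.0001 -0.0001 -0.0074]
```

Request:
servo_tool --pt "0.356 0.579 0 0 0 -0.007 1" --pt "0.356 0.579 0.1 0 0 -0.007 1" --pt "0.356 0.579 0.234 0 0 -0.007 1" --pt "0.356 0.579 0.234 0 0 -0.007 1" --pt "0.356 0.579 0.234 0 0 -0.007 1" --pt "0.356 0.579 0.234 0 0 -0.007 1" --pt "0.356 0.579 0.234 0 0 -0.007 1" --pt "0.356 0.579 0.234 0 0 -0.007 1"

```text
time: 3.35
position: [0.5518, 0.2549, 0.1912]
tcp_rot: [0.001, 0.254, 0.967, 0.0]
force: [-0.2, 0.4, 0.6]
gripper_width: 0.0854
finger_force: 0.0
```

Run:
```python
from h import *
s,im,d,c=grab('wrist'); save('w2.png',im);W=pts(d,s,c)
rect(W,(.553,.045),(.255,.045),(.085,.096),'cart')
go([0.552,.255,.059],150.5)
```

```text
cart 2089 [321. 232.] med z 0.0898 [550.2 254.8] [25.6 44.7] 61.0 mean [0.5492 0.2554 0.0897]
t 3.4 pos [0.5518 0.2548 0.1913] F [0.3 0.3 1.2] w 0.0854 ff 0.0 
 -> [2.000e-04 3.000e-04 4.409e-01] [0.0004 0.0003 0.0001]
```

View pics/w2.png

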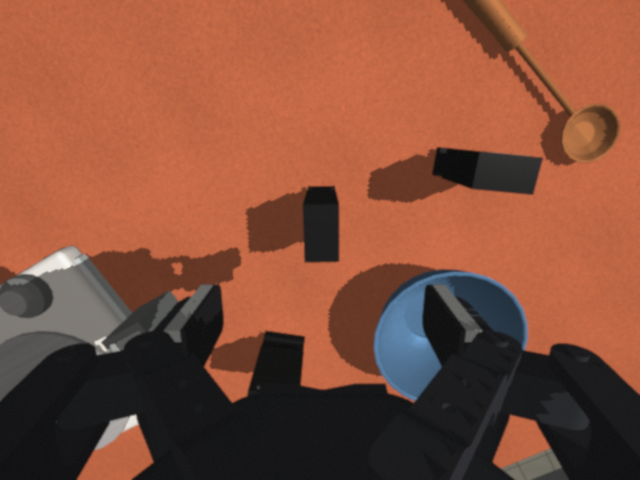

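The cartridge top is centred at (321,232) and the open fingers straddle it clear of everything. Descending and gripping.

Request:
servo_tool --pt "0 0 0.15 0 0 0 1" --pt "0 0 0.3 0 0 0 1" --pt "0 0 0.4 0 0 0 1" --pt "0 0 0.437 0 0 0 1" --pt "0 0 0.437 0 0 0 1" --pt "0 0 0.437 0 0 0 -1" --pt "0 0 0.437 0 0 0 -1" --pt "0 0 0.437 0 0 0 -1" --pt "0 0 0.437 0 0 0 -1" --pt "0 0 0.437 0 0 0 -1" --pt "0 0 0.437 0 0 0 -1" --pt "0 0 0.437 0 0 0 -1" --pt "0 0 0.437 0 0 0 -1" --grip_force 60

```text
time: 4.7
position: [0.5516, 0.2563, 0.0598]
tcp_rot: [0.0, 0.253, 0.967, 0.0]
force: [-0.7, -1.4, 6.8]
gripper_width: 0.0257
finger_force: 63.8
```

Run:
```python
from h import *
go([0.552,.255,.175],180)
```

```text
t 4.7 pos [0.5516 0.2563 0.0598] F [-0.7 -1.4  6.8] w 0.0257 ff 63.832454681396484 
 -> [-0.0036 -0.0026 -0.384 ] [ 0.0003  0.0003 -0.1632]
```

Request:
servo_tool --pt "0 0 -0.15 0 0 0 -1" --pt "0 0 -0.3 0 0 0 -1" --pt "0 0 -0.434 0 0 -0.04 -1" --pt "0 0 -0.434 0 0 -0.08 -1" --pt "0 0 -0.434 0 0 -0.12 -1" --pt "0 0 -0.434 0 0 -0.163 -1" --pt "0 0 -0.434 0 0 -0.163 -1" --pt "0 0 -0.434 0 0 -0.163 -1"

```text
time: 5.5
position: [0.551, 0.2561, 0.189]
tcp_rot: [-0.0, 0.002, 1.0, -0.0]
force: [-0.2, -0.3, -1.6]
gripper_width: 0.0253
finger_force: 63.0
```

Run:
```python
from h import *
go([0.577,.135,.19],180)
```

```text
t 5.5 pos [0.551  0.2561 0.189 ] F [-0.2 -0.3 -1.6] w 0.0253 ff 63.012152910232544 
 -> [-0.0884 -0.4032 -0.0034] [-0.     -0.0002 -0.0014]
```

Request:
servo_tool --pt "-0.03 -0.13 0 0 0 -0.0014 -1" --pt "-0.06 -0.27 0 0 0 -0.0014 -1" --pt "-0.088 -0.403 0 0 0 -0.0014 -1" --pt "-0.088 -0.403 0 0 0 -0.0014 -1" --pt "-0.088 -0.403 0 0 0 -0.0014 -1" --pt "-0.088 -0.403 0 0 0 -0.0014 -1"

```text
time: 6.1
position: [0.5774, 0.1357, 0.1891]
tcp_rot: [-0.0, -0.001, 1.0, 0.0]
force: [-0.1, 0.1, -1.5]
gripper_width: 0.0254
finger_force: 62.9
```

Run:
```python
from h import *
s,im,d,c=grab('wrist'); save('w3.png',im);W=pts(d,s,c);print(s['position'],s['tcp_rot'])
w=rect(W,(.58,.045),(.05,.045),(.0615,.067),'rim'); print(np.percentile(w[:,:2],[1,99],axis=0))
w=rect(W,(.577,.045),(.135,.045),(.2,.24),'cart'); print(np.percentile(w[:,:2],[1,99],axis=0))
s2,im2,d2,c2=grab('scene');W2=pts(d2,s2,c2); w=rect(W2,(.58,.045),(.05,.045),(.0605,.067),'rim scene')
w=rect(W2,(.577,.045),(.135,.03),(.213,.225),'cart scene')
go([0.577,.05,.15],180)
```

```text
[0.57737585 0.13574219 0.18911827] [-1.32416820e-04 -1.30397043e-03  9.99999125e-01  1.76710668e-04]
rim 1763 [215. 224.] med z 0.0636 [577.7  51.2] [42.3 60.7] 89.7 mean [0.5762 0.0512 0.0636]
[[0.54761405 0.03053403]
 [0.60715555 0.07210627]]
cart 20259 [320. 335.] med z 0.2199 [576.4 135. ] [43.6 90. ] 0.1 mean [0.5712 0.136  0.225 ]
[[0.5550222  0.09217055]
 [0.59536845 0.17835663]]
rim scene 70 [344. 229.] med z 0.063 [557.   43.1] [26.2 42.4] 38.8 mean [0.5577 0.0433 0.0631]
cart scene 206 [380. 190.] med z 0.2194 [584.  135.8] [44.4 38.7] 54.2 mean [0.5849 0.1356 0.2191]
t 6.2 pos [0.5772 0.1362 0.1891] F [-0.   0.5 -0.8] w 0.0252 ff 62.92376518249512 
 -> [ 0.0021 -0.2875  0.1303] [ 0.0001 -0.0001  0.0014]
```

View pics/w3.png

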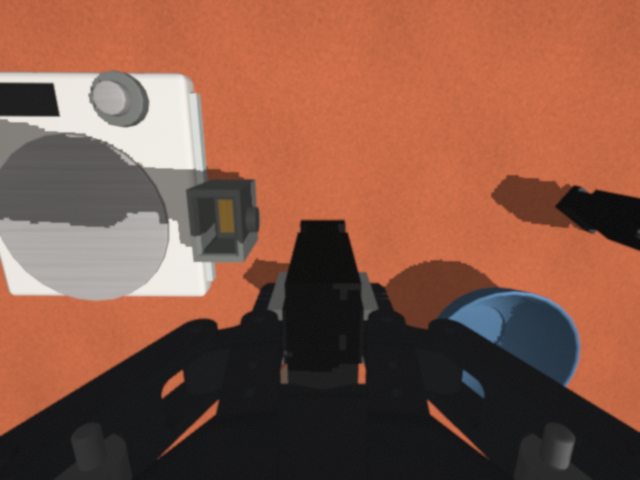

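The wrist view shows the held cartridge's -x face at columns 286–362, rows 220–370, and the dock at (222,222). Next I'll measure that face by depth.

Run:
```python
from h import *
s,im,d,c=grab('wrist');W=pts(d,s,c)
v,u=np.mgrid[:480,:640]
for lo,hi in ((.135,.15),(.155,.175),(.175,.2)):
    m=(W[...,2]>lo)&(W[...,2]<hi)&(abs(u-322)<45)&(v>215)&(v<380)&(abs(W[...,1]-.136)<.0135)
    w=W[m];print(lo,m.sum(),np.median(w[:,0]),np.percentile(w[:,1],[0.5,50,99.5]),np.percentile(w[:,0],[10,90]))
m=(abs(W[...,1]-.136)<.008)&(v>205)&(v<380)&(W[...,2]>.1)
print('min z',np.percentile(W[m][:,2],[.2,1]),  'pos',s['position'])
for v0 in range(225,375,15): 
    r=W[v0,250:400]; print(v0,[ (k+250) for k in np.flatnonzero(np.abs(np.diff(d[v0,250:400]))>.01)], W[v0,322].round(4))
```

```text
0.135 340 0.5553253781026137 [0.12447425 0.13644664 0.14919642] [0.55507144 0.55826591]
0.155 600 0.5552287250220076 [0.12439604 0.13705    0.14932161] [0.55498932 0.55545311]
0.175 1152 0.5552140969526518 [0.12442198 0.13669534 0.14937361] [0.55494341 0.55547921]
min z [0.1308849  0.13578022] pos [0.57724993 0.13623115 0.18912352]
225 [np.int64(258), np.int64(299), np.int64(345)] [0.5552 0.137  0.1426]
240 [np.int64(295), np.int64(339), np.int64(340), np.int64(349)] [0.5549 0.1371 0.1715]
255 [np.int64(291), np.int64(353)] [0.5554 0.1371 0.1907]
270 [np.int64(258), np.int64(259), np.int64(287), np.int64(357), np.int64(363), np.int64(364)] [0.5554 0.1371 0.2071]
285 [np.int64(263), np.int64(284), np.int64(361), np.int64(381)] [0.5557 0.1371 0.2195]
300 [np.int64(255), np.int64(389)] [0.561  0.1371 0.22  ]
315 [np.int64(303), np.int64(304)] [0.5676 0.1372 0.2183]
330 [np.int64(389), np.int64(390)] [0.5721 0.1372 0.2207]
345 [np.int64(278), np.int64(366)] [0.5791 0.1372 0.2192]
360 [np.int64(278), np.int64(366)] [0.5856 0.1372 0.2187]
```

Request:
servo_tool --pt "-0.001 -0.15 0.08 0 0 0.001 -1" --pt "-0.001 -0.285 0.16 0 0 0.001 -1" --pt "-0.001 -0.285 0.19 0 0 0.001 -1" --pt "-0.001 -0.285 0.205 0 0 0.001 -1" --pt "-0.001 -0.285 0.205 0 0 0.001 -1" --pt "-0.001 -0.285 0.205 0 0 0.001 -1"

```text
time: 6.85
position: [0.5786, 0.0509, 0.1284]
tcp_rot: [0.001, -0.001, 1.0, 0.0]
force: [0.6, 0.3, -1.1]
gripper_width: 0.0251
finger_force: 62.8
```

Run:
```python
from h import *
go([0.5775,.0506,.119],180)
```

```text
t 6.85 pos [0.5786 0.0509 0.1284] F [ 0.6  0.3 -1.1] w 0.0251 ff 62.814695835113525 
 -> [ 0.0037 -0.0012  0.0314] [0.0001 0.0003 0.0007]
```

Request:
servo_tool --pt "0.003 -0.001 0.008 0 0 0 -1" --pt "0.003 -0.001 0.016 0 0 0 -1" --pt "0.003 -0.001 0.024 0 0 0 -1" --pt "0.003 -0.001 0.032 0 0 0 -1" --pt "0.003 -0.001 0.032 0 0 0 -1"

```text
time: 7.35
position: [0.577, 0.0495, 0.1177]
tcp_rot: [-0.0, -0.0, 1.0, 0.0]
force: [-0.7, -0.4, -1.4]
gripper_width: 0.0254
finger_force: 63.0
```

Request:
servo_tool --pt "0 0 0.008 0 0 0 -1" --pt "0 0 0.016 0 0 0 -1" --pt "0 0 0.024 0 0 0 -1" --pt "0 0 0.03 0 0 0 -1" --pt "0 0 0.03 0 0 0 -1"

```text
time: 7.85
position: [0.577, 0.0494, 0.1088]
tcp_rot: [-0.0, -0.0, 1.0, 0.0]
force: [0.0, 1.6, -1.1]
gripper_width: 0.0257
finger_force: 63.0
```

Request:
servo_tool --pt "0 0.0015 0.008 0 0 0 -1" --pt "0 0.0015 0.016 0 0 0 -1" --pt "0 0.0015 0.024 0 0 0 -1" --pt "0 0.0015 0.032 0 0 0 -1"

```text
time: 8.25
position: [0.5779, 0.0495, 0.1003]
tcp_rot: [0.001, -0.0, 1.0, -0.0]
force: [-0.4, -1.5, 7.1]
gripper_width: 0.025
finger_force: 64.2
```

Request:
servo_tool --pt "0 0 0.008 0 0 0 -1" --pt "0 0 0.016 0 0 0 -1" --pt "0 0 0.024 0 0 0 -1" --pt "0 0 0.032 0 0 0 -1"

```text
time: 8.65
position: [0.5774, 0.0495, 0.0899]
tcp_rot: [0.0, -0.0, 1.0, -0.0]
force: [1.8, -1.8, 2.5]
gripper_width: 0.0254
finger_force: 63.4
```

Request:
servo_tool --pt "0 0 0.008 0 0 0 -1" --pt "0 0 0.016 0 0 0 -1" --pt "0 0 0.024 0 0 0 -1" --pt "0 0 0.03 0 0 0 -1" --pt "0 0 0.03 0 0 0 -1"

```text
time: 9.15
position: [0.577, 0.0501, 0.0807]
tcp_rot: [-0.0, -0.001, 1.0, 0.0]
force: [-0.4, 0.5, 1.2]
gripper_width: 0.0251
finger_force: 63.4
```

Request:
servo_tool --pt "0 0 0.003 0 0 0 -1" --pt "0 0 0.005 0 0 0 -1" --pt "0 0 0.005 0 0 0 -1"

```text
time: 9.45
position: [0.5772, 0.05, 0.0795]
tcp_rot: [-0.0, -0.0, 1.0, 0.0]
force: [0.1, 0.6, 3.0]
gripper_width: 0.0253
finger_force: 63.5
```

Run:
```python
from h import *
s,im,d,c=grab('wrist');W=pts(d,s,c);print(s['position'],s['force'])
m=(abs(W[...,0]-.577)<.018)&(abs(W[...,1]-.051)<.009)&(W[...,2]>.09)&(W[...,2]<.125);print(np.percentile(W[m][:,2],[10,50,90]),m.sum())
```

```text
[0.57718478 0.05003744 0.07948306] [0.09933257 0.56645083 2.97330443]
[0.10876301 0.10946141 0.11015095] 4495
```

Cartridge top at 0.1095 means the underside is about 20 mm above the counter, so it is home. Releasing and lifting.

Request:
servo_tool --pt "0 0 0 0 0 0 0.4" --pt "0 0 0 0 0 0 0.4" --pt "0 0 0 0 0 0 0.4" --pt "0 0 0 0 0 0 0.4" --pt "0 0 0 0 0 0 0.4" --pt "0 0 -0.1 0 0 0 0.4" --pt "0 0 -0.25 0 0 0 0.4" --pt "0 0 -0.35 0 0 0 0.4" --pt "0 0 -0.35 0 0 0 0.4" --pt "0 0 -0.35 0 0 0 0.4"

```text
time: 10.5
position: [0.5776, 0.0498, 0.1849]
tcp_rot: [0.001, -0.0, 1.0, 0.0]
force: [-0.9, -0.6, -0.9]
gripper_width: 0.0597
finger_force: 0.0
```

Run:
```python
from h import *
s,im,d,c=grab('wrist');save('w4.png',im);W=pts(d,s,c);print(s['position'],s['force'])
rect(W,(.577,.04),(.051,.04),(.1,.13),'cart')
D=np.load('w1.npz')
m=(W[...,2]>.035)&(W[...,2]<.05)&(abs(W[...,0]-.481)<.03)&(abs(W[...,1]+.025)<.03);w=W[m]
print('btn',m.sum(),w.mean(0) if m.any() else 0, [np.percentile(w[:,2],q) for q in (5,50,95)] if m.any() else 0)
d1=D['d'];s1=dict(position=D['p'],tcp_rot=D['q']);W1=pts(d1,s1,c)
m=(W1[...,2]>.039)&(W1[...,2]<.05)&(abs(W1[...,0]-.481)<.03)&(abs(W1[...,1]+.025)<.03)&(np.mgrid[:480,:640][1]<255)&(np.mgrid[:480,:640][0]<205);w=W1[m]
print('btn w1',m.sum(),w.mean(0),np.percentile(w[:,2],[5,50,95]),cv2.minEnclosingCircle((w[:,:2]*1000).astype(np.float32)))
go([.481,-.024,.15],180)
```

```text
[0.57756813 0.04981688 0.18489435] [-0.89219659 -0.58413231 -0.9140818 ]
cart 2764 [322. 244.] med z 0.1124 [577.3  50.5] [26.  44.9] 89.3 mean [0.5753 0.0505 0.112 ]
btn 1585 [ 0.48128167 -0.02277812  0.04202875] [np.float64(0.039731269998720134), np.float64(0.041748624843175375), np.float64(0.04824975901932403)]
btn w1 776 [ 0.48058251 -0.02187535  0.04216819] [0.04025751 0.04171343 0.04774744] ((480.57611083984375, -24.545682907104492), 20.903575897216797)
t 10.55 pos [0.5769 0.0498 0.1839] F [ 0.5 -0.6 -0. ] w 0.0601 ff 0.0 
 -> [ 0.3198 -0.2457  0.113 ] [ 0.     -0.0002  0.0002]
```

View pics/w4.png

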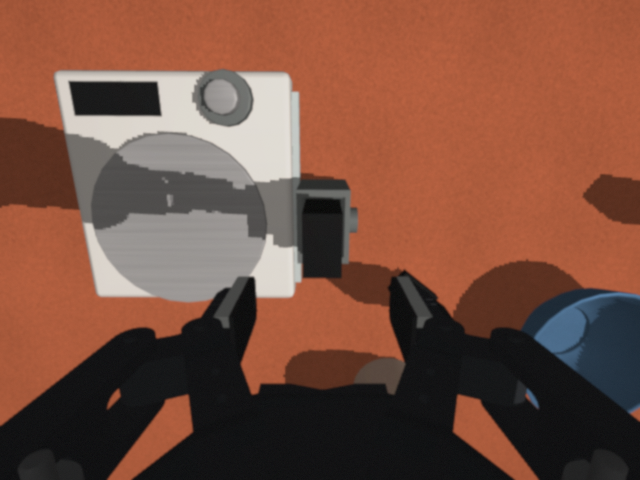

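Run:
```python
from h import *
s,im,d,c=grab('wrist');W=pts(d,s,c)
m=(W[...,2]>.045)&(W[...,2]<.055)&(abs(W[...,0]-.481)<.03)&(abs(W[...,1]+.025)<.03);w=W[m]
print(m.sum(),w.mean(0),np.median(w[:,2]),cv2.minEnclosingCircle((w[:,:2]*1000).astype(np.float32)))
p=w.mean(0);go([p[0],p[1],.11],180)
```

```text
1015 [ 0.48025035 -0.02408121  0.05131936] 0.051565293526079414 ((490.16339111328125, -35.23629379272461), 27.08904266357422)
t 10.6 pos [0.5766 0.0498 0.1833] F [ 0.3 -0.2  0.3] w 0.0593 ff 0.0 
 -> [ 0.3209 -0.2459  0.2449] [-0.     -0.0006  0.0002]
```

Request:
servo_tool --pt "0.15 -0.1 0 0 0 0 -1" --pt "0.3 -0.2 0 0 0 0 -1" --pt "0.321 -0.248 0 0 0 0 -1" --pt "0.321 -0.248 0.15 0 0 0 -1" --pt "0.321 -0.248 0.3 0 0 0 -1" --pt "0.321 -0.248 0.36 0 0 0 -1" --pt "0.321 -0.248 0.36 0 0 0 -1" --pt "0.321 -0.248 0.36 0 0 0 -1" --pt "0.321 -0.248 0.36 0 0 0 -1"

```text
time: 11.5
position: [0.4817, -0.0246, 0.0773]
tcp_rot: [0.001, -0.0, 1.0, 0.0]
force: [0.9, 0.6, -0.1]
gripper_width: -0.0004
finger_force: 0.0
```

Run:
```python
from h import *
go([.4803,-.0247,.060],180)
s,im,d,c=grab('wrist');save('w5.png',im);W=pts(d,s,c)
m=(W[...,2]>.045)&(W[...,2]<.055)&(abs(W[...,0]-.481)<.025)&(abs(W[...,1]+.025)<.025);print(m.sum(),np.percentile(W[m][:,2],[5,50,95]) if m.any() else 0)
```

```text
t 11.5 pos [ 0.4817 -0.0246  0.0773] F [ 0.9  0.6 -0.1] w -0.0004 ff 0.0 
 -> [ 0.0049 -0.0003  0.0577] [0.     0.0004 0.0003]
1146 [0.04719676 0.05128389 0.05254816]
```

View pics/w5.png

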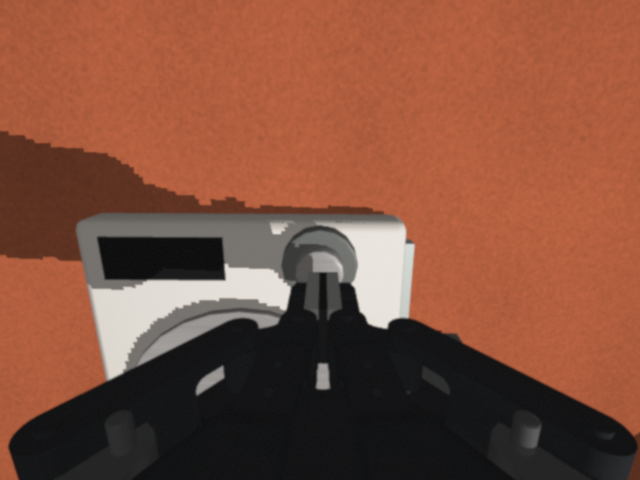

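The closed tips are right over the button at (320,265). Pressing in small steps.

Request:
servo_tool --pt "0.003 0 0.03 0 0 0 -1" --pt "0.003 0 0.055 0 0 0 -1" --pt "0.003 0 0.063 0 0 0 -1" --pt "0.003 0 0.068 0 0 0 -1" --pt "0.003 0 0.068 0 0 0 -1"

```text
time: 12.05
position: [0.48, -0.0246, 0.056]
tcp_rot: [-0.0, -0.0, 1.0, 0.0]
force: [-0.6, 0.8, 2.9]
gripper_width: -0.0002
finger_force: 1.8
```

Request:
servo_tool --pt "0 0 0.004 0 0 0 -1" --pt "0 0 0.008 0 0 0 -1" --pt "0 0 0.008 0 0 0 -1"

```text
time: 12.35
position: [0.4801, -0.0246, 0.054]
tcp_rot: [0.0, -0.0, 1.0, 0.0]
force: [-2.4, 0.3, 7.0]
gripper_width: -0.0001
finger_force: 4.0
```

Request:
servo_tool --pt "0 0 0.003 0 0 0 -1" --pt "0 0 0.004 0 0 0 -1" --pt "0 0 0.004 0 0 0 -1"

```text
time: 12.65
position: [0.4801, -0.0246, 0.0538]
tcp_rot: [0.001, -0.0, 1.0, 0.0]
force: [-6.2, 0.4, 22.0]
gripper_width: -0.0001
finger_force: 11.0
```

Hard stop reached at 22 N, so the button is fully down. Lifting clear.

Request:
servo_tool --pt "0 0 -0.05 0 0 0 -1" --pt "0 0 -0.2 0 0 0 -1" --pt "0 0 -0.35 0 0 0 -1" --pt "0 0 -0.45 0 0 0 -1" --pt "0 0 -0.45 0 0 0 -1" --pt "0 0 -0.45 0 0 0 -1"

```text
time: 13.25
position: [0.4802, -0.0247, 0.1875]
tcp_rot: [0.0, -0.0, 1.0, 0.0]
force: [0.1, -0.8, -0.0]
gripper_width: -0.0003
finger_force: 0.0
```

Run:
```python
from h import *
s,im,d,c=grab('scene');W=pts(d,s,c);print(s['position'],s['force'])
rect(W,(.58,.04),(.051,.04),(.1,.13),'cart')
s,im,d,c=grab('wrist');W=pts(d,s,c)
m=(W[...,2]>.045)&(W[...,2]<.055)&(abs(W[...,0]-.481)<.012)&(abs(W[...,1]+.025)<.012);print(m.sum(),np.median(W[m][:,2]))
print(ctrl.close_job())
```

```text
[ 0.48023947 -0.02467716  0.18746651] [ 0.12918333 -0.84368447 -0.03785036]
cart 229 [343. 219.] med z 0.1121 [579.   49.5] [48.6 29.2] 1.6 mean [0.5829 0.0515 0.1104]
686 0.05160848864724599
the job is handed in; nothing more can be done
None
```

The job is handed in after about 13 s of robot time: the cartridge is clicked in (underside about 22 mm above the counter after release), the button was pressed to its stop at 22 N and is back up, and the arm is clear; the judge's verdict was not shown.

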